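# Unstack the espresso tools and set out the station

### The arm

A 6-joint arm with a two-finger parallel gripper is mounted at the origin on the work surface. World frame = base frame: x ahead of the robot, y to its left, z up, the work surface at z = 0. Lengths are in mm, angles in rad, forces in N, time in s.
With the tool pointing down it reaches from about 275 to 1000 mm from the base axis. Payload 8.4 kg.
Tool frame: the origin (TCP) lies at the very end of the fingers, on their centre line; the grasp point (between the pads) lies 19 mm behind it; z points along the fingers, x is the direction in which the jaws open and shut, and the axes are right-handed (so a half turn about z gives the same grasp; the last joint's range is limited). The gripper opens to 85 mm and grips with 20 to 120 N. Pads are 22 mm wide; open, the fingers measure 114 mm over their backs; the gripper's body (76 mm by 85 mm) begins 54 mm behind the grasp point. The pads swing forward as they close: fully open they stand 13 mm farther back than shut.
Start: joints at [-1.323, 0.353, 1.633, -0, 1.155, -0.002], TCP at [154.505, -605.604, 231.281] pointing down, gripper open.
Joint ranges: [-2.63, 2.63], [-0.92, 2.1], [0.06, 2.66], [-1.3, 4.44], [0, 2.69], [-3.02, 3.02]. Speed limits (rad/s): [2.22, 2.22, 2.79, 3.14, 3.14, 3.14].

### API

Orientations are given as [roll, pitch, yaw] about the fixed x, y, z axes, in that order (R = Rz(yaw) Ry(pitch) Rx(roll)).
In Python, from rig import r gives the robot as it stands. The module is installed in compiled form; this text tells all that it offers.
- The arm moves only by the tool apply_moves, never from a script. Its argument "targets" is a list that holds one entry, the list of rows, each a list of 7 numbers: the gripper's target within -1 to 1 (fully open at 1, half-way at 0, shut at -1), then the shift along the tool's x, y, z in cm, then the turn, a rotation vector about the tool's x, y, z in degrees. A call has 1 to 8 rows; each row is the pose to reach, as a shift and turn from the pose measured when the call began, along the tool's axes at that moment; what a row does not reach only later rows make up. A row lasts 1/10 s, in which the tool goes at most 50 mm and 8.59 degrees, less where a joint would pass 70% of its speed; a pose out of reach is approached as far as the arm can. A call with a gripper value outside its range is refused whole. The fingers move at their own pace and stop on an object; "newtons" is the grip in N (left out, the last holds). Time passes only in rows, so rows that repeat a pose let the fingers close. It gives the time, the measured TCP pose, the force and the opening at its end, in the units of the state.
- r.sense(): the state, without advancing time (a new reading comes with each control period).
- r.grab_frame(name): name is "scene" or "top"; returns a dict with "pixels" (384x512x3 uint8, red, green, blue), "fov_y" (degrees; the focal length in pixels is half the picture's height over the tangent of half this angle, whatever the lens; pixels are square), "cx", "cy" (the principal point, pixels), "R" (3x3) and "t" (3): a world point X has camera coordinates R X + t. Camera axes: x right, y down, z forward; pixel columns grow to the right and rows downward; lengths in mm; the calibration is good to about 2 mm. A picture is of the moment at which its call begins. There is no depth.
- r.sign_off(): hands the job in, once; it reports no verdict.
The state is a dict: "clock": time; "qpos": joint angles; "qvel": joint speeds; "joint_efforts": joint torques, N m; "eef_pos": TCP position; "tcp_rot": TCP orientation; "contact_force": force on the tool from outside, world axes, zero at the start; "wrist_torque": the same for the moment, N m; "opening": opening from 0.0 (shut) to 1.0 (fully open).
Only numpy, scipy, OpenCV 4.12 (cv2) and the standard library are available. Lean on these libraries where they do the work, as an engineer would, in place of code of your own. Each camera call takes 0.05 s, during which the arm holds its last target. There are 200 camera calls.

### The job

Two stacks of espresso tools stand on the bar: take them apart and set each thing in the middle of its own place: the tamper on the black rubber pad, the blue leveller on the blue coaster, the steel cup on the wooden coaster, the black scale on the green mat and the red tin on the white slab, the last two lying lengthwise along their mat or slab. Put each down gently, without dropping it, and tip nothing over.

Things in the scene. Friction and masses are not known exactly. Their poses are not given: they have to be found in the camera images.
- tamper: Tamper, standing upright: round steel base 49 mm across and 12 mm high, thin steel neck (18 mm), black round handle 34 mm across between 42 and 72 mm up; 78 mm high in all, about 0.3 kg. Starts on top of the blue leveller, within 3 mm of its centre, so its top is 140 mm above the table; all other things within reach, bystanders included, are under 95 mm high. Origin: centre of its underside; z up along its axis.
- leveller: Coffee leveller: solid blue puck, 62 mm across (58 mm in its lowest 4 mm), 34 mm high, about 0.25 kg. Starts lying on the scale or on the red tin, within about 11 mm of its centre, with the tamper on it. Origin: centre of its underside; z up.
- cup: Dosing cup: open straight-sided bare steel cup, mouth up, 58 mm across outside, 50 mm high, 3 mm wall, 4 mm floor, about 0.15 kg. Starts on the scale or on the red tin, whichever does not carry the leveller. Origin: centre of its underside; z up.
- scale: Coffee scale: black oblong box 110 mm (x) by 60 mm (y) by 28 mm high with a steel weighing plate and a blank dark green display at one end, about 0.25 kg. Lies flat on the table, the bottom of one stack. Origin: centre of its underside; x along its length, z up.
- tin: Cleaning-tablet tin, shut: red oblong box 110 mm (x) by 60 mm (y) by 28 mm high with a steel band round its sides, about 0.25 kg. Lies flat on the table, the bottom of the other stack. Origin: centre of its underside; x along its length, z up.
- rubber_pad: Place of the tamper: black square rubber pad with a thin grey ring drawn on it, 90 x 90 mm, 6 mm thick, fixed on the table. Origin: centre of its underside, at table height; its top is 6 mm above.
- blue_coaster: Place of the leveller: flat round blue coaster, 90 mm across, 6 mm thick, fixed. Origin: centre of its underside; its top is 6 mm above.
- wood_coaster: Place of the steel cup: flat round wooden coaster, 90 mm across, 6 mm thick, fixed. Origin: centre of its underside; its top is 6 mm above.
- green_mat: Place of the scale: flat oblong green mat, 130 mm (x) by 80 mm (y), 6 mm thick, fixed. Origin: centre of its underside; x along its length; its top is 6 mm above.
- white_slab: Place of the red tin: flat oblong white stone slab, 130 mm (x) by 80 mm (y), 6 mm thick, fixed. Origin: centre of its underside; x along its length; its top is 6 mm above.
Mind the look-alikes: they are no part of the job. Several things have the shape of the tin; the one meant has the colours described above. Of the things that look like the blue_coaster, take the one that is farthest to the robot's left at the start.

How it is judged (in metres and radians):
At the end, for the whole second after the job is handed in: Each of the five things rests upright and flat on its own place (underside on the place's top, tilt under 0.1 rad), its centre within 15 mm of the place's centre; scale and tin also lengthwise along theirs within 0.26 rad (15 degrees), either way round; all at rest (horizontal distance between tamper and rubber_pad below 0.015 m and z of tamper in the frame of rubber_pad between 0.003 and 0.01 m and angle between each of tamper, leveller, cup, scale, tin's own z axis and vertical below 0.1 rad and linear speed of each of tamper, leveller, cup, scale, tin below 0.02 m/s and angular speed of each of tamper, leveller, cup, scale, tin below 0.2 rad/s and horizontal distance between leveller and blue_coaster below 0.015 m and z of leveller in the frame of blue_coaster between 0.003 and 0.01 m and horizontal distance between cup and wood_coaster below 0.015 m and z of cup in the frame of wood_coaster between 0.003 and 0.01 m and horizontal distance between scale and green_mat below 0.015 m and z of scale in the frame of green_mat between 0.003 and 0.01 m and angle between the x axis of scale and the x axis of green_mat, either way round below 0.26 rad and horizontal distance between tin and white_slab below 0.015 m and z of tin in the frame of white_slab between 0.003 and 0.01 m and angle between the x axis of tin and the x axis of white_slab, either way round below 0.26 rad); the robot touches nothing.
It fails at once if one of the five things is tipped over (over 0.7 rad) (angle between any of tamper, leveller, cup, scale, tin's own z axis and vertical above 0.7 rad).
It fails at once if one of the five things is dropped from more than about 2 cm or thrown: let go of, it moves faster than 0.6 m/s ((linear speed of tamper above 0.6 m/s and contact force between the fingers and tamper below 0.01 N) or (linear speed of leveller above 0.6 m/s and contact force between the fingers and leveller below 0.01 N) or (linear speed of cup above 0.6 m/s and contact force between the fingers and cup below 0.01 N) or (linear speed of scale above 0.6 m/s and contact force between the fingers and scale below 0.01 N) or (linear speed of tin above 0.6 m/s and contact force between the fingers and tin below 0.01 N)).
It also fails if it takes over 144 s, if anything falls off the work surface, if the arm or the gripper's body presses on something with over 40 N, if the wrist force passes 120 N, or if a joint passes its speed limit or range.

## Working session

There is one attempt and no reset: what is moved stays moved. The work goes in short steps, Python scripts to look and compute and a tool call to move; the robot and the scene stay as the last step left them, time stands still between calls to the robot, and variables do not carry over. Pictures are saved under pics/ and viewed, about 12 in all and at most 16, crops included, and the job is handed in when it is done.

Besides the shell and the picture viewer there is one more tool, called after "Emit:" by a JSON object that holds its "name" and its "arguments", one argument or row to a line. apply_moves: Moves the arm, as the interface text tells. Its arguments: {"type":"object","properties":{"targets":{"type":"array"},"newtons":{"type":"number"}},"required":["targets"]}

```bash
mkdir -p pics; cat > h.py <<'E'
import numpy as np, cv2
from rig import r
def cam(f):
    h=f["pixels"].shape[0]; F=h/2/np.tan(np.radians(f["fov_y"])/2)
    return F,f["cx"],f["cy"],np.array(f["R"]),np.array(f["t"]).ravel()
def back(f,u,v,z):
    F,cx,cy,R,t=cam(f); d=R.T@np.array([(u-cx)/F,(v-cy)/F,1]); c=-R.T@t
    return c+d*(z-c[2])/d[2]
def proj(f,X):
    F,cx,cy,R,t=cam(f); p=R@np.array(X,float)+t
    return np.array([cx+F*p[0]/p[2],cy+F*p[1]/p[2]])
def save(f,n,box=None,s=1):
    p=f["pixels"][:,:,::-1]
    if box: p=p[box[1]:box[3],box[0]:box[2]]
    cv2.imwrite(n,cv2.resize(p,None,fx=s,fy=s,interpolation=cv2.INTER_CUBIC))
E
python3 - <<'E'
from h import *
import pickle
for n in("top","scene"):
    f=r.grab_frame(n); pickle.dump(f,open(n+".pkl","wb")); save(f,f"pics/{n}0.png",s=1.5)
    F,cx,cy,R,t=cam(f); print(n,F,cx,cy,-R.T@t,R.round(3).tolist())
print(r.sense())
E
```

```text
top 404.8568030988865 256.969182680871 193.87720279924767 [ 262.22020936  -25.30662054 1306.52385844] [[0.021, -1.0, 0.015], [-0.993, -0.022, -0.119], [0.119, -0.012, -0.993]]
scene 363.27145634571366 252.9043995672541 189.39252154857718 [959.62320642 472.30056787 893.11425589] [[-0.699, 0.715, 0.009], [0.528, 0.524, -0.668], [-0.483, -0.463, -0.744]]
{'clock': 0.1, 'qpos': array([-1.32339714e+00,  3.53591845e-01,  1.63407893e+00,  2.81013164e-06,
        1.15516257e+00, -2.39768919e-03]), 'qvel': array([-0.00032885, -0.00151331, -0.0027673 ,  0.0011329 ,  0.00323468,
        0.00016666]), 'joint_efforts': array([-8.50827073e-04, -6.06354260e+01, -3.42818677e+01, -1.00204418e-04,
        3.90097441e-03,  2.19024082e-05]), 'eef_pos': array([ 154.40218564, -605.18720889,  230.62044455]), 'tcp_rot': array([-3.14158711e+00,  1.24069042e-03, -1.32100058e+00]), 'contact_force': array([ 0.2194931 , -0.10097935, -0.84585697]), 'wrist_torque': array([ 0.07779844, -0.01984969,  0.01137637]), 'opening': 0.9994068341856691}
```

View pics/top0.png

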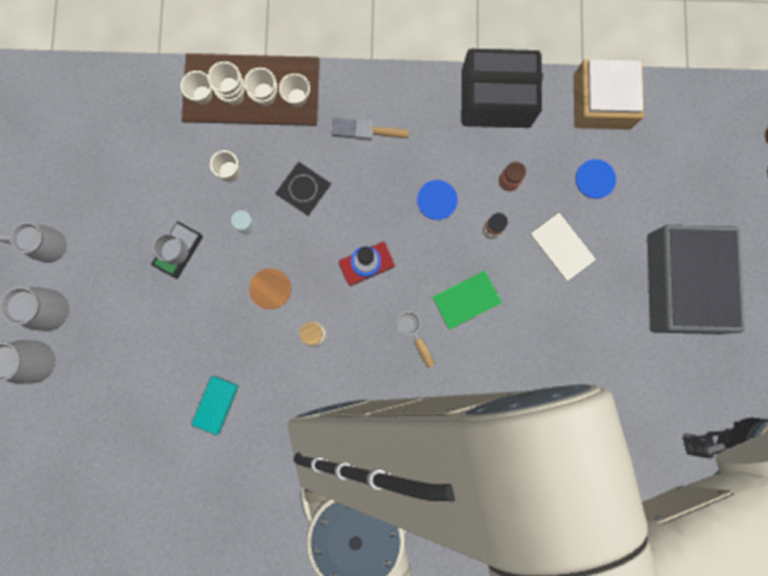

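View pics/scene0.png

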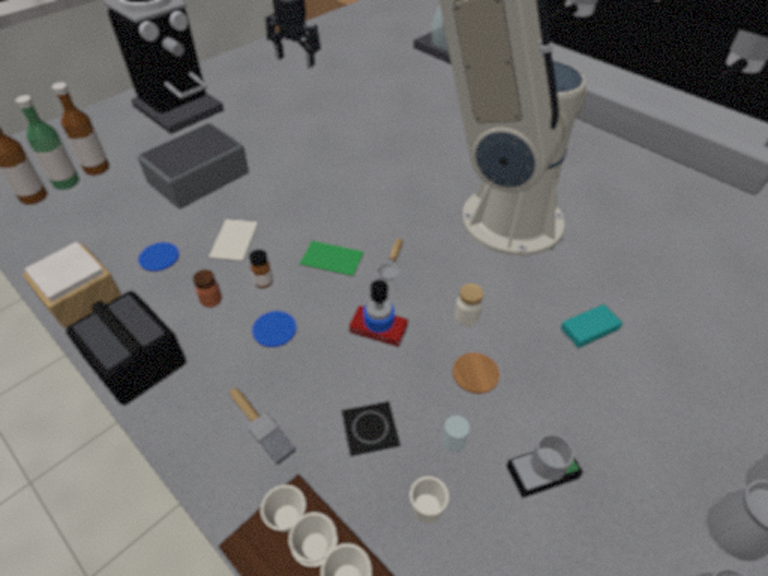

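Top view (1.5×): the red tin with leveller and tamper is at (366,262), and the scale with the cup at (177,248). The places are the rubber pad (303,188), wood coaster (270,288), green mat (467,300) and white slab (563,246).
- **Blue coasters:** at (437,200) and (596,179). The left one (437,200), with larger y, is meant.
- **Tin shapes:** red at (366,262) and teal at (215,405). The red one fits.

```bash
cat >> h.py <<'E'
def mask(f,name):
    hsv=cv2.cvtColor(f["pixels"],cv2.COLOR_RGB2HSV); H,S,V=[hsv[...,i].astype(int) for i in range(3)]
    return {"blue":(abs(H-110)<12)&(S>170),"green":(abs(H-65)<13)&(S>120),"wood":(abs(H-12)<8)&(S>110)&(V>100),
     "red":((H<6)|(H>172))&(S>140)&(V>60),"white":(S<40)&(V>205),"black":(V<70)&(S<130)}[name].astype(np.uint8)
def blob(f,name,uv):
    "contour (full px) of the blob nearest uv"
    m=cv2.morphologyEx(mask(f,name),cv2.MORPH_CLOSE,np.ones((3,3)))
    cs,_=cv2.findContours(m,cv2.RETR_EXTERNAL,cv2.CHAIN_APPROX_NONE)
    cs=[c for c in cs if cv2.contourArea(c)>60]
    return max(cs,key=lambda c:cv2.pointPolygonTest(c,tuple(map(float,uv)),True))
def rect(f,c,z):
    P=np.array([back(f,*p[0],z)[:2] for p in c],np.float32)
    (x,y),(w,h),a=cv2.minAreaRect(P)
    if w<h: w,h,a=h,w,a+90
    return [round(float(q),1) for q in(x,y,w,h,(a+90)%180-90)]
E
python3 - <<'E'
from h import *
import pickle
T=pickle.load(open("top.pkl","rb"));S=pickle.load(open("scene.pkl","rb"))
for n,col,a,b,z in[("blue_co","blue",(437,200),(274,329),6),("wood","wood",(270,288),(475,373),6),("green","green",(467,300),(332,258),6),
  ("white","white",(563,246),(234,240),6),("pad","black",(285,190),(352,430),6),("tin","red",(347,270),(365,326),28),("lev","blue",(357,272),(379,320),62),("tamperhandle","black",(366,255),(379,290),138)]:
    for F,uv in((T,a),(S,b)):
        try: print(n,rect(F,blob(F,col,(uv[0]/1.5,uv[1]/1.5)),z))
        except Exception as e: print(n,e)
A=cv2.resize(T["pixels"][90:280,95:405,::-1],None,fx=2.5,fy=2.5,interpolation=cv2.INTER_CUBIC); cv2.imwrite("pics/c1.png",A)
A=cv2.resize(S["pixels"][180:340,220:400,::-1],None,fx=3.7,fy=3.7,interpolation=cv2.INTER_CUBIC); cv2.imwrite("pics/c2.png",A)
E
```

```text
blue_co [623.5, -149.3, 81.5, 79.4, 0.8]
blue_co [623.0, -148.8, 84.5, 79.0, 50.4]
wood [417.5, 207.5, 84.0, 81.3, -88.7]
wood [416.4, 208.6, 85.2, 82.7, 21.1]
green [404.5, -216.1, 127.0, 77.3, -61.6]
green [402.5, -215.7, 124.4, 75.0, -61.7]
white [526.3, -426.5, 128.6, 78.4, 37.7]
white max() iterable argument is empty
pad [641.9, 145.8, 83.6, 83.2, 56.9]
pad [639.7, 146.6, 87.3, 86.2, 56.5]
tin [459.7, 34.8, 54.9, 32.7, 28.3]
tin [479.0, 8.2, 104.2, 66.1, -65.2]
lev [607.9, -143.9, 78.0, 76.0, 0.8]
lev [490.6, 24.0, 51.0, 38.0, -40.9]
tamperhandle [472.2, 1.3, 29.7, 26.3, 1.4]
tamperhandle [484.7, 13.6, 55.1, 27.8, 43.9]
```

View pics/c1.png

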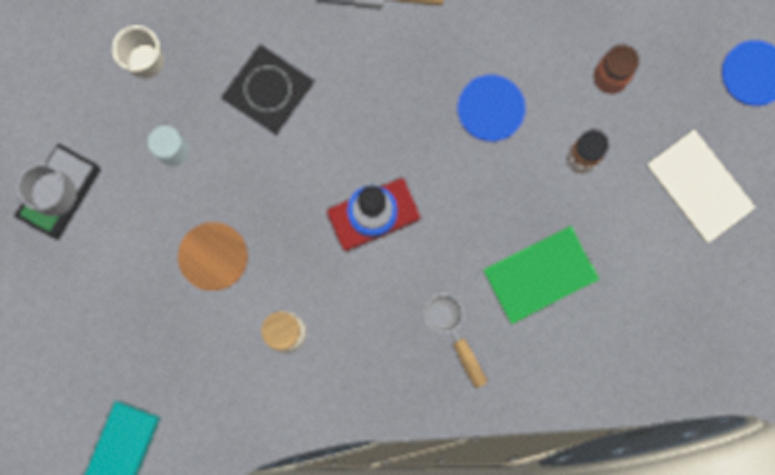

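View pics/c2.png

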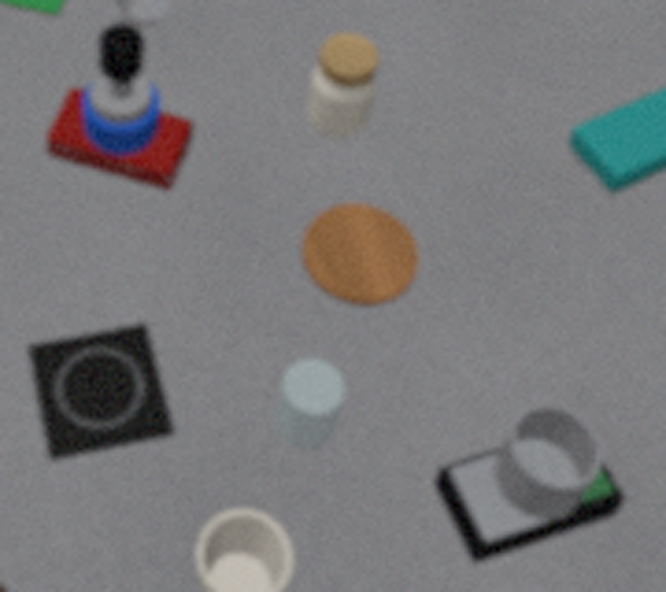

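The crops confirm: red tin with steel band under the leveller and tamper, black scale with the cup near its green display end, and the left blue coaster at c1 (490,107). Next I compute stack positions from these points.

```bash
python3 - <<'E'
from h import *
import pickle
T=pickle.load(open("top.pkl","rb"));S=pickle.load(open("scene.pkl","rb"))
b=lambda u,v,z:back(T,u/2.5+95,v/2.5+90,z)[:2].round(1)
s=lambda u,v,z:back(S,u/3.7+220,v/3.7+180,z)[:2].round(1)
print("tamper",b(372,200,137),s(122,36,138)); print("lev",b(372,210,62),s(121,99,62)); print("cup",b(47,189,78),s(548,452,78))
P=np.array([b(*p,28) for p in[(404,178),(421,218),(346,251),(327,211)]]);print("tin",P.mean(0),cv2.minAreaRect(P.astype(np.float32)))
m=blob(T,"red",(347/1.5,270/1.5))
M=mask(T,"red")|mask(T,"black")|mask(T,"blue"); 
print("scale",[b(*p,28).tolist() for p in[(60,145),(100,165),(58,240),(15,213)]])
P=np.array([b(*p,28) for p in[(60,145),(100,165),(58,240),(15,213)]]);print(P.mean(0),cv2.minAreaRect(P.astype(np.float32)))
P=np.array([s(*p,28) for p in[(438,477),(478,548),(621,490)]]);print(P,(P[0]+P[2])/2)
# red tin in top: all red points, minAreaRect
pts=np.argwhere(mask(T,"red"))[:,::-1]; pts=[p for p in pts if 220<p[0]<270 and 155<p[1]<195]
print(rect(T,np.array(pts)[:,None],28))
pts=np.argwhere(mask(S,"red"))[:,::-1]; pts=[p for p in pts if 225<p[0]<280 and 195<p[1]<235]
print(rect(S,np.array(pts)[:,None],20))
from scipy.spatial.transform import Rotation as Ro
print(Ro.from_euler("xyz",r.sense()["tcp_rot"]).as_matrix().round(3))
E
```

```text
tamper [472.3   0.5] [470.5   3.6]
lev [473.2   1.8] [470.    3.1]
cup [487.3 400.5] [495.1 409.5]
tin [473.275  -0.875] ((473.0075378417969, -0.7534561157226562), (57.07896041870117, 107.46763610839844), 24.87196159362793)
scale [[554.1, 404.8], [529.2, 352.2], [431.1, 399.8], [464.5, 456.3]]
[494.725 403.275] ((494.427734375, 405.4253234863281), (65.41264343261719, 109.03838348388672), 64.116455078125)
[[533.6 362.6]
 [554.8 409. ]
 [455.3 454.9]] [494.45 408.75]
[475.1, 2.1, 104.0, 55.5, -65.0]
[474.5, 3.9, 105.2, 66.7, -65.2]
[[ 0.247 -0.969 -0.   ]
 [-0.969 -0.247  0.001]
 [-0.001 -0.    -1.   ]]
```

```bash
cat > go.py <<'E'
import sys,numpy as np
from rig import r
# go.py x,y,z,yaw [...] : tool-frame shifts (cm) and turn (deg), chained from the pose now
s=r.sense(); p=np.array(s["eef_pos"]); w=np.degrees(s["tcp_rot"][2])
print("t",s["clock"],p.round(1),"rpy",np.degrees(s["tcp_rot"]).round(2),"F",s["contact_force"].round(1),"open",round(s["opening"],3))
for a in sys.argv[1:]:
    q=np.array([float(v) for v in a.split(",")]); d=q[:3]-p; c,n=np.cos(np.radians(w)),np.sin(np.radians(w))
    th=-((q[3]-w+180)%360-180)
    print(a,"->",np.round([(d[0]*c+d[1]*n)/10,(d[0]*n-d[1]*c)/10,-d[2]/10,th],2), "rows",int(np.ceil(max(np.linalg.norm(d)/50,abs(th)/8.59))))
    p=q[:3];w=q[3]
E
python3 go.py 472,2,180,0
```

```text
t 0.1 [ 154.4 -605.2  230.6] rpy [-1.800e+02  7.000e-02 -7.569e+01] F [ 0.2 -0.1 -0.8] open 0.999
472,2,180,0 -> [-50.98 -45.78   5.06 -75.69] rows 14
```

Emit:
{"name": "apply_moves", "arguments": {
  "targets": [
    [[1,-50.9,-45.8,5,0,0,-75.7],[1,-50.9,-45.8,5,0,0,-75.7],[1,-50.9,-45.8,5,0,0,-75.7],[1,-50.9,-45.8,5,0,0,-75.7],[1,-50.9,-45.8,5,0,0,-75.7],[1,-50.9,-45.8,5,0,0,-75.7],[1,-50.9,-45.8,5,0,0,-75.7],[1,-50.9,-45.8,5,0,0,-75.7]]
  ],
  "newtons": 50
}}

```text
clock: 0.9
eef_pos: [339.9, -250.3, 202.0]
tcp_rot: [-3.141, 0.0, -0.115]
contact_force: [0.3, -0.5, -0.3]
opening: 0.999
```

```bash
python3 go.py 472,2,180,0 472,2,95,0
```

```text
t 0.9 [ 339.9 -250.3  202. ] rpy [-1.7994e+02  1.0000e-02 -6.6100e+00] F [ 0.3 -0.5 -0.3] open 0.999
472,2,180,0 -> [ 10.22 -26.59   2.2   -6.61] rows 6
472,2,95,0 -> [ 0.   0.   8.5 -0. ] rows 2
```

Emit:
{"name": "apply_moves", "arguments": {
  "targets": [
    [[1,10.2,-26.6,2.2,0,0,-6.6],[1,10.2,-26.6,2.2,0,0,-6.6],[1,10.2,-26.6,2.2,0,0,-6.6],[1,10.2,-26.6,2.2,0,0,-6.6],[1,10.2,-26.6,2.2,0,0,-6.6],[1,10.2,-26.6,2.2,0,0,-6.6],[1,10.2,-26.6,2.2,0,0,-6.6],[1,10.2,-26.6,2.2,0,0,-6.6]]
  ]
}}

```text
clock: 1.7
eef_pos: [471.5, 2.8, 179.8]
tcp_rot: [-3.141, 0.001, 0.002]
contact_force: [0.0, -0.2, 0.3]
opening: 1.0
```

```bash
python3 go.py 472,2,95,0; python3 - <<'E'
from h import *
f=r.grab_frame("scene"); save(f,"pics/s1.png",(200,120,330,240),5)
E
```

```text
t 1.7 [471.5   2.8 179.8] rpy [-1.7995e+02  7.0000e-02  1.3000e-01] F [ 0.  -0.2  0.3] open 1.0
472,2,95,0 -> [0.05 0.08 8.48 0.13] rows 2
```

View pics/s1.png

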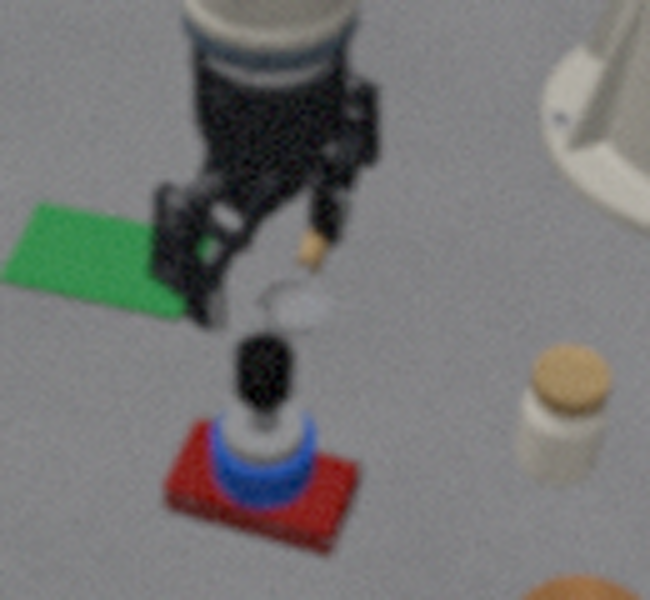

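The open gripper hangs over the tamper handle at (262,365), aligned with it. I'll go down and close.

Emit:
{"name": "apply_moves", "arguments": {
  "targets": [
    [[1,0,0,4.5,0,0,0],[1,0,0,8.5,0,0,0],[1,0,0,8.5,0,0,0],[1,0,0,8.5,0,0,0]]
  ]
}}

```text
clock: 2.15
eef_pos: [470.5, 1.1, 95.3]
tcp_rot: [-3.141, 0.003, -0.001]
contact_force: [0.0, 0.4, 0.9]
opening: 1.001
```

Emit:
{"name": "apply_moves", "arguments": {
  "targets": [
    [[-1,0,0,0,0,0,0],[-1,0,0,0,0,0,0],[-1,0,0,0,0,0,0],[-1,0,0,0,0,0,0],[-1,0,0,0,0,0,0],[-1,0,0,0,0,0,0],[-1,0,0,0,0,0,0],[-1,0,0,0,0,0,0]]
  ],
  "newtons": 50
}}

```text
clock: 2.95
eef_pos: [471.7, 1.2, 96.4]
tcp_rot: [-3.141, 0.001, -0.0]
contact_force: [0.6, 0.4, 8.9]
opening: 0.385
```

```bash
python3 go.py 472,2,150,0 641,146,130,0 641,146,41,0
```

```text
t 2.95 [471.7   1.2  96.4] rpy [-1.7997e+02  3.0000e-02 -3.0000e-02] F [0.6 0.4 8.9] open 0.385
472,2,150,0 -> [ 0.03 -0.08 -5.36 -0.03] rows 2
641,146,130,0 -> [ 16.9 -14.4   2.   -0. ] rows 5
641,146,41,0 -> [ 0.   0.   8.9 -0. ] rows 2
```

Emit:
{"name": "apply_moves", "arguments": {
  "targets": [
    [[-1,0,0,-2,0,0,0],[-1,0,0,-5,0,0,0],[-1,0,0,-5,0,0,0],[-1,4,-3.5,-5,0,0,0],[-1,8,-7,-5,0,0,0],[-1,12,-10.5,-5,0,0,0],[-1,16,-13.5,-4,0,0,0],[-1,16.9,-14.5,-3,0,0,0]]
  ]
}}

```text
clock: 3.75
eef_pos: [644.0, 148.8, 125.5]
tcp_rot: [-3.14, -0.002, 0.001]
contact_force: [0.7, 0.1, -2.8]
opening: 0.38
```

```bash
python3 go.py 641,146,80,0 641,146,43,0
```

```text
t 3.75 [644.  148.8 125.5] rpy [-1.7992e+02 -1.3000e-01  4.0000e-02] F [ 0.7  0.1 -2.8] open 0.38
641,146,80,0 -> [-0.3   0.28  4.55  0.04] rows 1
641,146,43,0 -> [ 0.   0.   3.7 -0. ] rows 1
```

Emit:
{"name": "apply_moves", "arguments": {
  "targets": [
    [[-1,-0.3,0.2,3,0,0,0],[-1,-0.3,0.2,5,0,0,0],[-1,-0.3,0.2,6.5,0,0,0],[-1,-0.3,0.2,7.5,0,0,0],[-1,-0.3,0.2,8.1,0,0,0],[-1,-0.3,0.2,8.4,0,0,0],[-1,-0.3,0.2,8.5,0,0,0],[-1,-0.3,0.2,8.5,0,0,0]]
  ]
}}

```text
clock: 4.55
eef_pos: [641.7, 147.0, 41.2]
tcp_rot: [-3.14, -0.003, 0.001]
contact_force: [0.3, -0.1, -2.2]
opening: 0.386
```

```bash
python3 go.py 641,146,80,0; python3 - <<'E'
from h import *
f=r.grab_frame("scene"); save(f,"pics/s2.png",(190,200,320,320),5)
E
```

```text
t 4.55 [641.7 147.   41.2] rpy [-1.799e+02 -1.900e-01  4.000e-02] F [ 0.3 -0.1 -2.2] open 0.386
641,146,80,0 -> [-0.07  0.1  -3.88  0.04] rows 1
```

View pics/s2.png

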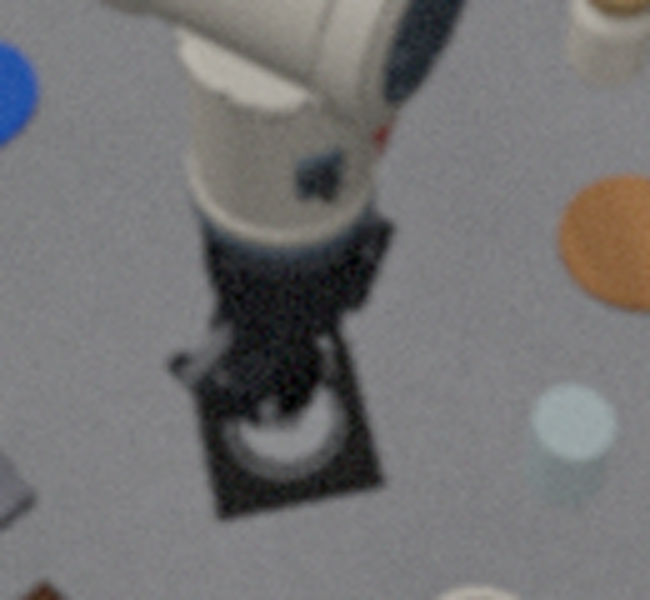

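The tamper base (285,425) is concentric with the pad's ring and nearly down. I'll lower it to contact, release and lift.

Emit:
{"name": "apply_moves", "arguments": {
  "targets": [
    [[-1,0,0,0.1,0,0,0],[-1,0,0,0.2,0,0,0],[-1,0,0,0.2,0,0,0]]
  ]
}}

```text
clock: 4.9
eef_pos: [642.4, 147.2, 40.6]
tcp_rot: [-3.139, -0.005, 0.001]
contact_force: [-1.3, -0.4, 4.4]
opening: 0.381
```

Emit:
{"name": "apply_moves", "arguments": {
  "targets": [
    [[0,0,0,0,0,0,0],[0.5,0,0,0,0,0,0],[1,0,0,0,0,0,0],[1,0,0,0,0,0,0],[1,0,0,-3,0,0,0],[1,0,0,-8,0,0,0],[1,0,0,-13,0,0,0],[1,0,0,-13,0,0,0]]
  ]
}}

```text
clock: 5.7
eef_pos: [646.0, 147.8, 178.2]
tcp_rot: [-3.137, -0.016, 0.001]
contact_force: [0.4, 0.8, 0.2]
opening: 1.002
```

```bash
python3 go.py 473,2,160,-3 473,2,25,-3
```

```text
t 5.7 [646.  147.8 178.2] rpy [-1.7973e+02 -9.3000e-01  4.0000e-02] F [0.4 0.8 0.2] open 1.002
473,2,160,-3 -> [-17.31  14.57   1.82   3.04] rows 5
473,2,25,-3 -> [ 0.  -0.  13.5 -0. ] rows 3
```

```bash
python3 - <<'E'
from h import *
S=r.grab_frame("scene");T=r.grab_frame("top")
save(S,"pics/s3.png",(190,190,320,320),4)
P=proj(S,(473,2,62));print(P,proj(T,(473,2,62)))
for f in(T,S):
    u=proj(f,(473,2,50))
    try: print(rect(f,blob(f,"blue",u),62), cv2.boundingRect(blob(f,"blue",u)))
    except Exception as e: print(e)
for c in[(470,0),(473,2),(475,4)]:
  for n,f in(("T",T),("S",S)):
    pr=np.array([proj(f,(c[0]+31*np.cos(a),c[1]+31*np.sin(a),z)) for a in np.linspace(0,6.28,60) for z in(32,62)]); print(n,c,pr.min(0).round(1),pr.max(0).round(1))
E
```

```text
[251.73863105 207.11228039] [243.74386465 174.05616581]
[474.8, 2.8, 53.6, 53.0, 1.3] (235, 165, 18, 18)
[643.3, -108.9, 79.0, 75.6, 61.3] (169, 208, 28, 23)
T (470, 0) [234.4 165.2] [254.3 186.2]
S (470, 0) [241.5 198.2] [262.5 220.7]
T (473, 2) [233.8 164.3] [253.7 185.3]
S (473, 2) [241.2 199.1] [262.3 221.7]
T (475, 4) [233.2 163.6] [253.1 184.6]
S (475, 4) [241.2 199.8] [262.3 222.5]
```

View pics/s3.png

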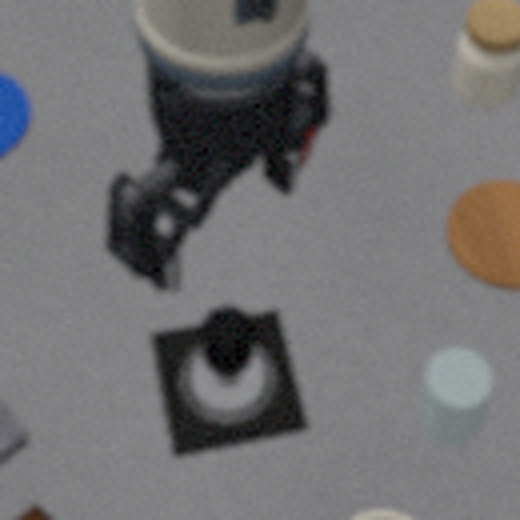

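The tamper stands upright in the pad's ring at (230,375). Next is the leveller at (474,2).

Emit:
{"name": "apply_moves", "arguments": {
  "targets": [
    [[1,-17.2,14.6,4.5,0,-0.9,0],[1,-17.2,14.6,4.5,0,-0.9,0],[1,-17.2,14.6,4.5,0,-0.9,0],[1,-17.2,14.6,4.5,0,-0.9,0],[1,-17.2,14.6,4.5,0,-0.9,0],[1,-17.2,14.6,4.5,0,-0.9,0],[1,-17.2,14.6,4.5,0,-0.9,0],[1,-17.2,14.6,4.5,0,-0.9,0]]
  ]
}}

```text
clock: 6.6
eef_pos: [471.9, 1.5, 125.1]
tcp_rot: [-3.139, 0.008, 0.001]
contact_force: [0.1, 0.1, 0.2]
opening: 0.998
```

```bash
python3 go.py 474,2,25,0
```

```text
t 6.6 [471.9   1.5 125.1] rpy [-1.7983e+02  4.3000e-01  5.0000e-02] F [0.1 0.1 0.2] open 0.998
474,2,25,0 -> [ 0.21 -0.05 10.01  0.05] rows 3
```

Emit:
{"name": "apply_moves", "arguments": {
  "targets": [
    [[1,0.2,0,4,0,0.4,0],[1,0.2,0,7,0,0.4,0],[1,0.2,0,9,0,0.4,0],[1,0.2,0,9.8,0,0.4,0],[1,0.2,0,9.8,0,0.4,0],[1,0.2,0,9.8,0,0.4,0]]
  ]
}}

```text
clock: 7.2
eef_pos: [474.1, 2.1, 27.6]
tcp_rot: [-3.139, -0.0, 0.001]
contact_force: [-0.2, 0.1, 1.0]
opening: 1.002
```

Emit:
{"name": "apply_moves", "arguments": {
  "targets": [
    [[-1,0,0,0,0,0,0],[-1,0,0,0,0,0,0],[-1,0,0,0,0,0,0],[-1,0,0,0,0,0,0],[-1,0,0,0,0,0,0],[-1,0,0,0,0,0,0]]
  ]
}}

```text
clock: 7.8
eef_pos: [475.0, 2.2, 29.1]
tcp_rot: [-3.138, -0.003, 0.001]
contact_force: [-3.3, 1.4, 10.6]
opening: 0.715
```

```bash
python3 go.py 474,2,100,0 623,-149,90,0; python3 - <<'E'
from h import *
f=r.grab_frame("scene"); save(f,"pics/s4.png",(200,140,310,240),5)
E
```

```text
t 7.8 [475.    2.2  29.1] rpy [-1.7982e+02 -1.4000e-01  6.0000e-02] F [-3.3  1.4 10.6] open 0.715
474,2,100,0 -> [-0.1   0.02 -7.09  0.06] rows 2
623,-149,90,0 -> [14.9 15.1  1.  -0. ] rows 5
```

View pics/s4.png

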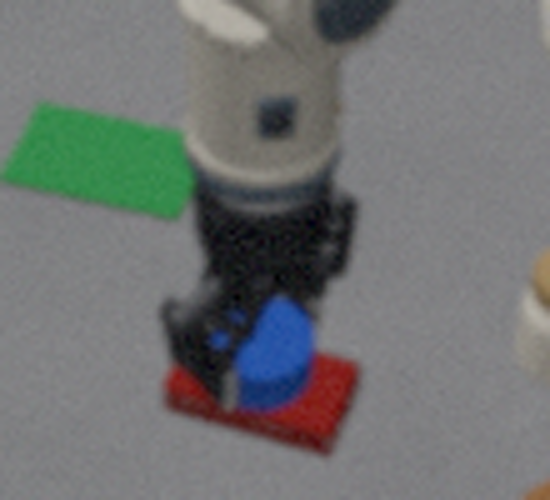

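Emit:
{"name": "apply_moves", "arguments": {
  "targets": [
    [[-1,0,0,-2,0,0,0],[-1,0,0,-5,0,0,0],[-1,0,0,-7,0,0,0],[-1,3.5,3.5,-7,0,0,0],[-1,7,7,-7,0,0,0],[-1,10.5,10.5,-7,0,0,0],[-1,13.5,13.5,-6.5,0,0,0],[-1,14.8,15.1,-5.5,0,0,0]]
  ]
}}

```text
clock: 8.65
eef_pos: [626.7, -151.8, 85.5]
tcp_rot: [-3.14, -0.007, -0.0]
contact_force: [0.7, 0.2, -2.3]
opening: 0.711
```

```bash
python3 go.py 623,-149,9,0
```

```text
t 8.65 [ 626.7 -151.8   85.5] rpy [-1.7991e+02 -4.3000e-01 -2.0000e-02] F [ 0.7  0.2 -2.3] open 0.711
623,-149,9,0 -> [-0.37 -0.28  7.65 -0.02] rows 2
```

Emit:
{"name": "apply_moves", "arguments": {
  "targets": [
    [[-1,-0.3,-0.2,3,0,-0.3,0],[-1,-0.3,-0.2,5,0,-0.3,0],[-1,-0.3,-0.2,6.5,0,-0.3,0],[-1,-0.3,-0.2,7.2,0,-0.3,0],[-1,-0.3,-0.2,7.5,0,-0.3,0],[-1,-0.3,-0.2,7.6,0,-0.3,0],[-1,-0.3,-0.2,7.6,0,-0.3,0]]
  ]
}}

```text
clock: 9.35
eef_pos: [624.8, -149.7, 10.3]
tcp_rot: [-3.14, -0.003, 0.0]
contact_force: [1.1, 0.1, -2.7]
opening: 0.706
```

Emit:
{"name": "apply_moves", "arguments": {
  "targets": [
    [[-1,0,0,0.1,0,0,0],[-1,0,0,0.2,0,0,0],[-1,0,0,0.2,0,0,0]]
  ]
}}

```text
clock: 9.65
eef_pos: [624.9, -149.7, 8.5]
tcp_rot: [-3.14, -0.004, 0.0]
contact_force: [0.6, 0.3, -2.1]
opening: 0.71
```

Emit:
{"name": "apply_moves", "arguments": {
  "targets": [
    [[-1,-0.1,0,0.1,0,0,0],[-1,-0.1,0,0.2,0,0,0],[-1,-0.1,0,0.2,0,0,0]]
  ]
}}

```text
clock: 9.95
eef_pos: [623.9, -149.7, 7.2]
tcp_rot: [-3.14, -0.004, -0.0]
contact_force: [-2.3, 0.7, 6.0]
opening: 0.715
```

Emit:
{"name": "apply_moves", "arguments": {
  "targets": [
    [[0.6,0,0,0,0,0,0],[1,0,0,0,0,0,0],[1,0,0,0,0,0,0],[1,0,0,-3,0,0,0],[1,0,0,-8,0,0,0],[1,0,0,-12,0,0,0],[1,0,0,-12,0,0,0]]
  ]
}}

```text
clock: 10.65
eef_pos: [627.2, -150.8, 133.4]
tcp_rot: [3.14, -0.013, -0.0]
contact_force: [1.0, 0.1, 0.9]
opening: 0.999
```

```bash
python3 go.py 490,404,150,60; python3 - <<'E'
from h import *
T=r.grab_frame("top");S=r.grab_frame("scene")
save(S,"pics/s5.png",(330,250,430,340),6)
hsv=cv2.cvtColor(T["pixels"],cv2.COLOR_RGB2HSV)
A=cv2.resize(T["pixels"][135:195,90:145,::-1],None,fx=10,fy=10,interpolation=cv2.INTER_CUBIC)
B=cv2.resize(S["pixels"][285:335,335:390,::-1],None,fx=10,fy=10,interpolation=cv2.INTER_CUBIC)
B=cv2.copyMakeBorder(B,0,100,0,0,cv2.BORDER_CONSTANT)
# overlay predicted model: scale top box & cup rim
def draw(f,img,o):
    g=lambda X:tuple(int(v) for v in (proj(f,X)-o+.5)*10)
    c=np.array([494,406]);a=np.radians(-26);e=np.array([np.cos(a),np.sin(a)]);n=np.array([-e[1],e[0]])
    for z in(0,28):
        cv2.polylines(img,[np.array([g((*(c+i*55*e+j*30*n),z)) for i,j in((1,1),(1,-1),(-1,-1),(-1,1))])],True,(0,0,255),1)
    cv2.polylines(img,[np.array([g((491+29*np.cos(t),405+29*np.sin(t),78)) for t in np.linspace(0,6.28,40)])],True,(0,255,255),1)
    return img
cv2.imwrite("pics/s6.png",np.hstack([draw(T,A,np.array([90,135]))[:600,:],draw(S,B,np.array([335,285]))[:600]])[:, :1100:1][:, :])
im=cv2.imread("pics/s6.png"); cv2.imwrite("pics/s6.png",cv2.resize(im,None,fx=.72,fy=.72))
E
```

```text
t 10.65 [ 627.2 -150.8  133.4] rpy [179.93  -0.76  -0.  ] F [1.  0.1 0.9] open 0.999
490,404,150,60 -> [-13.72 -55.48  -1.66 -60.  ] rows 12
```

View pics/s6.png

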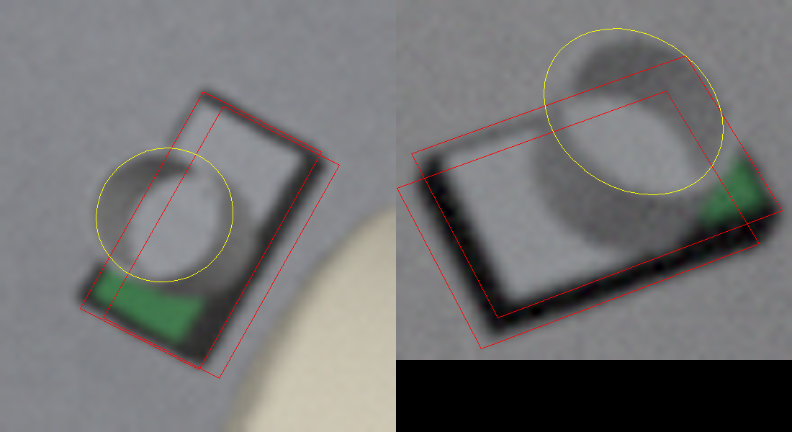

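The overlay shows the scale model (494,406, −26°) fitting in both views; the cup rim sits about 2 mm off, so I take the cup at (490,406).

Emit:
{"name": "apply_moves", "arguments": {
  "targets": [
    [[1,-13.7,-55.7,-1,0,-0.8,-60],[1,-13.7,-55.7,-1,0,-0.8,-60],[1,-13.7,-55.7,-1,0,-0.8,-60],[1,-13.7,-55.7,-1,0,-0.8,-60],[1,-13.7,-55.7,-1,0,-0.8,-60],[1,-13.7,-55.7,-1,0,-0.8,-60],[1,-13.7,-55.7,-1,0,-0.8,-60],[1,-13.7,-55.7,-1,0,-0.8,-60]]
  ]
}}

```text
clock: 11.55
eef_pos: [526.5, 240.0, 132.9]
tcp_rot: [-3.138, 0.01, 1.053]
contact_force: [1.1, -0.8, 0.2]
opening: 0.998
```

```bash
python3 go.py 490,406,110,62
```

```text
t 11.55 [526.5 240.  132.9] rpy [-179.8     0.59   60.31] F [ 1.1 -0.8  0.2] open 0.998
490,406,110,62 -> [ 12.61 -11.39   2.29  -1.69] rows 4
```

Emit:
{"name": "apply_moves", "arguments": {
  "targets": [
    [[1,12.6,-11.4,2.3,0,0.4,-1.7],[1,12.6,-11.4,2.3,0,0.4,-1.7],[1,12.6,-11.4,2.3,0,0.4,-1.7],[1,12.6,-11.4,2.3,0,0.4,-1.7],[1,12.6,-11.4,2.3,0,0.4,-1.7],[1,12.6,-11.4,2.3,0,0.4,-1.7]]
  ]
}}

```text
clock: 12.15
eef_pos: [488.6, 405.1, 107.1]
tcp_rot: [-3.137, 0.006, 1.084]
contact_force: [-0.4, -1.1, -0.1]
opening: 1.001
```

```bash
python3 go.py 490,406,28,62;  python3 - <<'E'
from h import *
f=r.grab_frame("scene"); save(f,"pics/s7.png",(310,210,420,330),5)
E
```

```text
t 12.15 [488.6 405.1 107.1] rpy [-179.74    0.36   62.08] F [-0.4 -1.1 -0.1] open 1.001
490,406,28,62 -> [0.15 0.08 7.91 0.08] rows 2
```

View pics/s7.png

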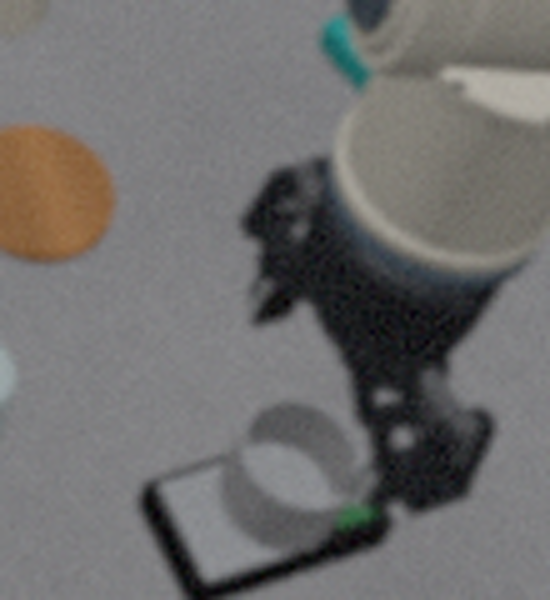

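The gripper is above the cup, with the cup rim at about (300,452) and the finger tips at (265,318) and (385,505). I'll check that alignment numerically before going down.

```bash
python3 - <<'E'
from h import *
f=r.grab_frame("scene")
g=lambda *X:((proj(f,X)-[310,210])*5).round()
print("rim pred",g(490,406,78),"left/right ext",[g(490+29*np.cos(t),406+29*np.sin(t),78).tolist() for t in np.radians([-135,-45,45,135])])
c,s=np.cos(1.084),np.sin(1.084)
print("tips",[g(488.6+k*c,405.1+k*s,120) for k in(-42,-57,0,42,57)])
E
```

```text
rim pred [290. 449.] left/right ext [[277.0, 392.0], [229.0, 449.0], [304.0, 508.0], [351.0, 448.0]]
tips [array([267., 326.]), array([251., 299.]), array([312., 405.]), array([361., 489.]), array([379., 520.])]
```

```bash
python3 go.py 488,409,28,62
```

```text
t 12.25 [489.5 404.3 108.1] rpy [-179.77    0.29   61.96] F [-1.3  0.1  0.1] open 1.001
488,409,28,62 -> [ 0.34 -0.36  8.01 -0.04] rows 2
```

Emit:
{"name": "apply_moves", "arguments": {
  "targets": [
    [[1,0.3,-0.2,3,0,0.3,0],[1,0.3,-0.2,5.5,0,0.3,0],[1,0.3,-0.2,7.3,0,0.3,0],[1,0.3,-0.2,7.9,0,0.3,0],[1,0.3,-0.2,7.9,0,0.3,0],[1,0.3,-0.2,7.9,0,0.3,0]]
  ]
}}

```text
clock: 12.85
eef_pos: [489.5, 407.5, 30.0]
tcp_rot: [-3.138, -0.001, 1.081]
contact_force: [-0.1, -0.3, 0.3]
opening: 1.002
```

Emit:
{"name": "apply_moves", "arguments": {
  "targets": [
    [[-1,0,0,0,0,0,0],[-1,0,0,0,0,0,0],[-1,0,0,0,0,0,0],[-1,0,0,0,0,0,0],[-1,0,0,0,0,0,0],[-1,0,0,0,0,0,0]]
  ],
  "newtons": 35
}}

```text
clock: 13.45
eef_pos: [490.2, 408.0, 31.4]
tcp_rot: [-3.139, -0.003, 1.081]
contact_force: [0.6, -1.4, 5.8]
opening: 0.668
```

```bash
python3 go.py 488,409,100,62 417,208,90,30;python3 - <<'E'
from h import *
f=r.grab_frame("scene"); save(f,"pics/s8.png",(310,210,420,330),5)
E
```

```text
t 13.45 [490.2 408.   31.4] rpy [-1.7985e+02 -1.7000e-01  6.1930e+01] F [ 0.6 -1.4  5.8] open 0.668
488,409,100,62 -> [-0.02 -0.25 -6.86 -0.07] rows 2
417,208,90,30 -> [-21.08   3.17   1.    32.  ] rows 5
```

View pics/s8.png

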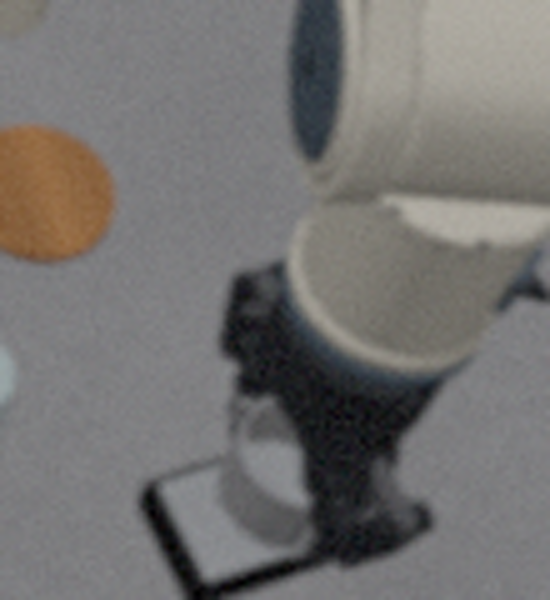

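Emit:
{"name": "apply_moves", "arguments": {
  "targets": [
    [[-1,0,0,-2,0,0,0],[-1,0,0,-5,0,0,0],[-1,0,0,-7.5,0,0,0],[-1,-4,0.5,-7.5,0,0,8],[-1,-8,1,-7.5,0,0,16],[-1,-12,1.7,-7.5,0,0,24],[-1,-16,2.3,-7.5,0,0,32],[-1,-19,2.8,-7,0,0,40]]
  ]
}}

```text
clock: 14.3
eef_pos: [424.7, 225.2, 101.5]
tcp_rot: [-3.138, -0.001, 0.377]
contact_force: [0.9, 0.7, -1.4]
opening: 0.67
```

```bash
python3 go.py 417,208,70,0
```

```text
t 14.3 [424.7 225.2 101.5] rpy [-1.7978e+02 -7.0000e-02  2.1600e+01] F [ 0.9  0.7 -1.4] open 0.67
417,208,70,0 -> [-1.34  1.32  3.15 21.6 ] rows 3
```

Emit:
{"name": "apply_moves", "arguments": {
  "targets": [
    [[-1,-1,1,1,0,0,8],[-1,-1.3,1.3,3,0,0,16],[-1,-1.3,1.3,5,0,0,21.6],[-1,-1.3,1.3,6.5,0,0,21.6],[-1,-1.3,1.3,7.5,0,0,21.6],[-1,-1.3,1.3,8.3,0,0,21.6],[-1,-1.3,1.3,8.7,0,0,21.6],[-1,-1.3,1.3,8.7,0,0,21.6]]
  ]
}}

```text
clock: 15.1
eef_pos: [417.3, 208.7, 14.2]
tcp_rot: [-3.138, 0.001, 0.0]
contact_force: [-0.5, 0.2, -1.3]
opening: 0.67
```

```bash
python3 go.py 417,208,9,0;python3 - <<'E'
from h import *
f=r.grab_frame("scene"); save(f,"pics/s9.png",(260,180,380,290),5)
g=lambda *X:((proj(f,X)-[260,180])*5).round()
print([g(417+45*np.cos(t),208+45*np.sin(t),6).tolist() for t in np.radians([-135,-45,45,135])])
print([g(417+29*np.cos(t),208+29*np.sin(t),58).tolist() for t in np.radians([-135,-45,45,135])])
E
```

```text
t 15.1 [417.3 208.7  14.2] rpy [-1.7978e+02  3.0000e-02  2.0000e-02] F [-0.5  0.2 -1.3] open 0.67
417,208,9,0 -> [-0.03  0.07  0.52  0.02] rows 1
[[272.0, 275.0], [204.0, 340.0], [292.0, 408.0], [360.0, 339.0]]
[[288.0, 245.0], [243.0, 288.0], [302.0, 332.0], [347.0, 288.0]]
```

View pics/s9.png

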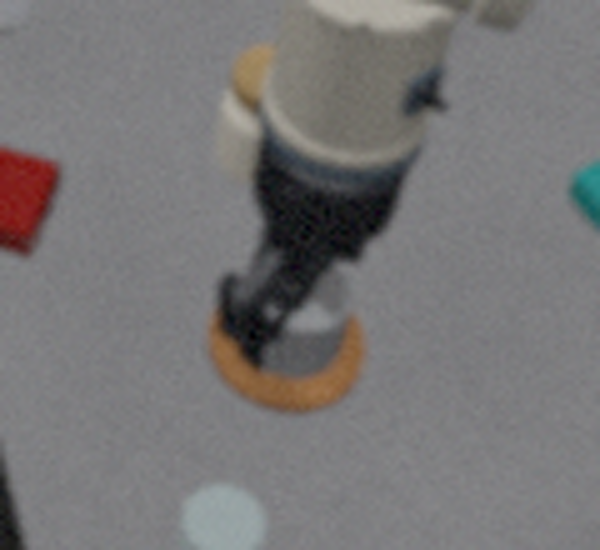

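The cup is over the wooden coaster: cup wall right edge at 348 and coaster edge at 362, as predicted. I'll set it down.

Emit:
{"name": "apply_moves", "arguments": {
  "targets": [
    [[-1,0,0,0.2,0,0,0],[-1,0,0,0.4,0,0,0],[-1,0,0,0.5,0,0,0],[-1,0,0,0.6,0,0,0],[-1,0,0,0.6,0,0,0]]
  ]
}}

```text
clock: 15.65
eef_pos: [417.6, 208.9, 9.3]
tcp_rot: [-3.137, -0.0, 0.0]
contact_force: [-4.1, -1.1, 13.7]
opening: 0.669
```

Emit:
{"name": "apply_moves", "arguments": {
  "targets": [
    [[0.6,0,0,0,0,0,0],[1,0,0,0,0,0,0],[1,0,0,0,0,0,0],[1,0,0,-3,0,0,0],[1,0,0,-8,0,0,0],[1,0,0,-12,0,0,0],[1,0,0,-12,0,0,0]]
  ]
}}

```text
clock: 16.35
eef_pos: [420.6, 209.9, 134.1]
tcp_rot: [-3.134, -0.008, 0.0]
contact_force: [0.7, 1.5, -0.9]
opening: 1.002
```

```bash
python3 go.py 474,1,100,25 474,1,0,25
```

```text
t 16.35 [420.6 209.9 134.1] rpy [-1.7954e+02 -4.5000e-01  2.0000e-02] F [ 0.7  1.5 -0.9] open 1.002
474,1,100,25 -> [  5.34  20.89   3.41 -24.98] rows 5
474,1,0,25 -> [ 0.  0. 10. -0.] rows 2
```

```bash
python3 - <<'E'
from h import *
T=r.grab_frame("top");S=r.grab_frame("scene")
for n,f in(("top",T),("scene",S)):
    m=np.argwhere(mask(f,"red"))[:,::-1]; p=proj(f,(474,1,28)); pts=[q for q in m if abs(q-p).max()<28]
    print(n,len(pts),rect(f,np.array(pts)[:,None],28),rect(f,np.array(pts)[:,None],20),p)
E
```

```text
top 552 [475.0, 2.0, 103.9, 55.5, -65.3] [476.3, 2.2, 104.6, 55.9, -65.3] [244.25330205 175.53757294]
scene 592 [478.8, 8.2, 104.3, 66.1, -65.4] [474.3, 3.9, 105.3, 66.7, -65.4] [251.1959407  214.23886794]
```

Emit:
{"name": "apply_moves", "arguments": {
  "targets": [
    [[1,5.4,20.9,4,0,-0.4,-25],[1,5.4,20.9,4,0,-0.4,-25],[1,5.4,20.9,4,0,-0.4,-25],[1,5.4,20.9,4,0,-0.4,-25],[1,5.4,20.9,4,0,-0.4,-25],[1,5.4,20.9,4,0,-0.4,-25],[1,5.4,20.9,4,0,-0.4,-25]]
  ]
}}

```text
clock: 17.15
eef_pos: [470.9, -0.8, 87.5]
tcp_rot: [-3.135, 0.006, 0.434]
contact_force: [-0.1, 0.5, 0.4]
opening: 0.999
```

```bash
python3 go.py 474,1,-2,25
```

```text
t 17.15 [470.9  -0.8  87.5] rpy [-179.6     0.32   24.87] F [-0.1  0.5  0.4] open 0.999
474,1,-2,25 -> [ 0.36 -0.04  8.95 -0.13] rows 2
```

Emit:
{"name": "apply_moves", "arguments": {
  "targets": [
    [[1,0.4,-0.1,4,0,0.3,0],[1,0.4,-0.1,6,0,0.3,0],[1,0.4,-0.1,7.5,0,0.3,0],[1,0.4,-0.1,8.5,0,0.3,0],[1,0.4,-0.1,9,0,0.3,0],[1,0.4,-0.1,9.1,0,0.3,0],[1,0.4,-0.1,9.1,0,0.3,0]]
  ]
}}

```text
clock: 17.85
eef_pos: [473.6, 2.4, -3.2]
tcp_rot: [-3.135, -0.0, 0.434]
contact_force: [-0.2, -0.5, -0.4]
opening: 0.998
```

Emit:
{"name": "apply_moves", "arguments": {
  "targets": [
    [[-1,0,0,0,0,0,0],[-1,0,0,0,0,0,0],[-1,0,0,0,0,0,0],[-1,0,0,0,0,0,0],[-1,0,0,0,0,0,0],[-1,0,0,0,0,0,0]]
  ],
  "newtons": 60
}}

```text
clock: 18.45
eef_pos: [474.2, 2.4, -2.3]
tcp_rot: [-3.135, -0.001, 0.434]
contact_force: [-0.8, 1.0, 7.2]
opening: 0.69
```

Emit:
{"name": "apply_moves", "arguments": {
  "targets": [
    [[-1,0,0,-1,0,0,0],[-1,0,0,-3,0,0,0],[-1,0,0,-6,0,0,0],[-1,0,0,-10,0,0,0],[-1,0,0,-11,0,0,0],[-1,0,0,-11,0,0,0]]
  ]
}}

```text
clock: 19.05
eef_pos: [475.5, 1.7, 109.5]
tcp_rot: [-3.137, -0.005, 0.434]
contact_force: [0.2, 0.3, -3.3]
opening: 0.692
```

```bash
python3 go.py 526,-426,110,-52.5;python3 - <<'E'
from h import *
f=r.grab_frame("scene"); save(f,"pics/s10.png",(200,120,310,240),5)
E
```

```text
t 19.05 [475.5   1.7 109.5] rpy [-179.73   -0.28   24.86] F [ 0.2  0.3 -3.3] open 0.692
526,-426,110,-52.5 -> [-1.340e+01  4.093e+01 -5.000e-02  7.736e+01] rows 10
```

View pics/s10.png

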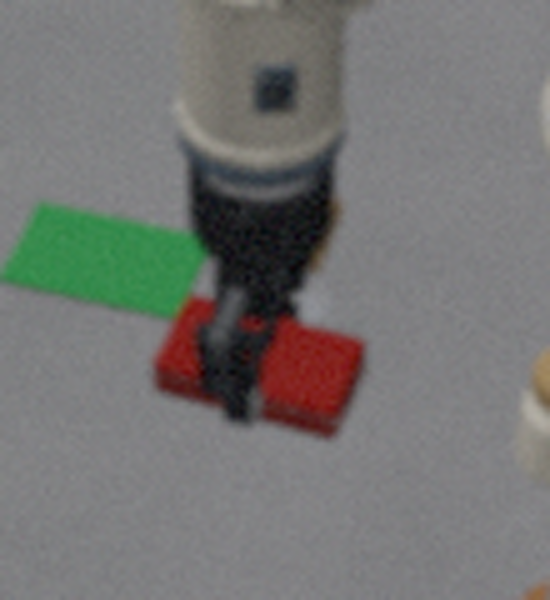

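The tin is held level and centred between the fingers; the finger at (240,370) is at mid-length of its edge.

Emit:
{"name": "apply_moves", "arguments": {
  "targets": [
    [[-1,-1.3,4,0,0,0,7.7],[-1,-2.6,8.2,0,0,0,15.5],[-1,-4,12.3,0,0,0,23],[-1,-5.3,16.4,0,0,0,31],[-1,-6.7,20.5,0,0,0,38.5],[-1,-8,24.6,0,0,0,46.5],[-1,-9.4,28.7,0,0,0,54],[-1,-10.7,32.7,0,0,0,62]]
  ]
}}

```text
clock: 19.9
eef_pos: [513.4, -341.1, 103.1]
tcp_rot: [-3.137, 0.008, -0.654]
contact_force: [0.4, 0.6, -4.7]
opening: 0.689
```

```bash
python3 go.py 526,-426,60,-52.5
```

```text
t 19.9 [ 513.4 -341.1  103.1] rpy [-179.73    0.44  -37.47] F [ 0.4  0.6 -4.7] open 0.689
526,-426,60,-52.5 -> [ 6.16  5.97  4.31 15.03] rows 2
```

Emit:
{"name": "apply_moves", "arguments": {
  "targets": [
    [[-1,3,3,0,0,0.3,7.5],[-1,6.1,6,1,0,0.3,15],[-1,6.2,6,3.5,0,0.3,15],[-1,6.2,6,5.5,0,0.3,15],[-1,6.2,6,7.5,0,0.3,15],[-1,6.2,6,8.8,0,0.3,15],[-1,6.2,6,9.3,0,0.3,15],[-1,6.2,6,9.3,0,0.3,15]]
  ]
}}

```text
clock: 20.7
eef_pos: [525.2, -425.0, 7.9]
tcp_rot: [-3.139, 0.006, -0.916]
contact_force: [0.3, -0.4, -2.8]
opening: 0.692
```

```bash
python3 go.py 526,-426.5,4,-52.5;python3 - <<'E'
from h import *
f=r.grab_frame("scene"); save(f,"pics/s11.png",(90,100,210,210),5)
E
```

```text
t 20.7 [ 525.2 -425.     7.9] rpy [-179.85    0.33  -52.46] F [ 0.3 -0.4 -2.8] open 0.692
526,-426.5,4,-52.5 -> [0.17 0.03 0.39 0.04] rows 1
```

View pics/s11.png

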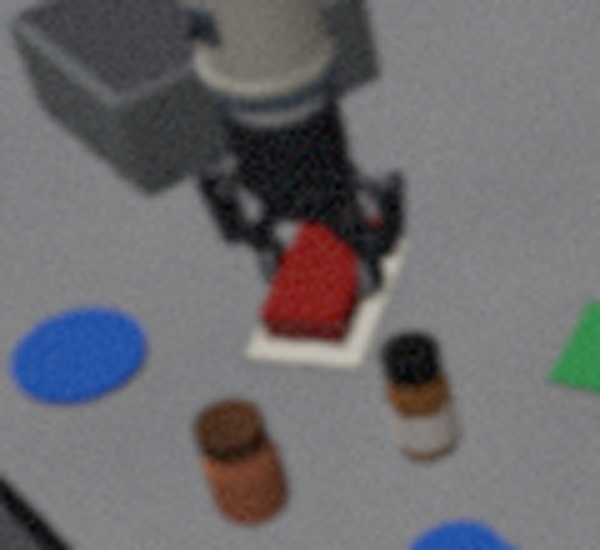

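The tin is aligned with the slab: near end at (305,335), slab edge at (305,362). I'll lower and release.

Emit:
{"name": "apply_moves", "arguments": {
  "targets": [
    [[-1,0.1,0,0.2,0,0.2,0],[-1,0.1,0,0.3,0,0.3,0],[-1,0.1,0,0.4,0,0.3,0],[-1,0.1,0,0.5,0,0.3,0],[-1,0.1,0,0.5,0,0.3,0]]
  ]
}}

```text
clock: 21.25
eef_pos: [526.4, -426.2, 4.2]
tcp_rot: [-3.139, -0.001, -0.916]
contact_force: [0.4, -0.4, -2.6]
opening: 0.694
```

Emit:
{"name": "apply_moves", "arguments": {
  "targets": [
    [[0.6,0,0,0,0,0,0],[1,0,0,0,0,0,0],[1,0,0,0,0,0,0],[1,0,0,-3,0,0,0],[1,0,0,-8,0,0,0],[1,0,0,-12,0,0,0],[1,0,0,-14,0,0,0]]
  ]
}}

```text
clock: 21.95
eef_pos: [527.5, -427.6, 148.6]
tcp_rot: [-3.137, -0.007, -0.916]
contact_force: [-0.5, -0.3, -0.1]
opening: 0.999
```

```bash
python3 go.py 550,150,160,20 494,406,110,64; python3 - <<'E'
from h import *
for n in("top","scene"):
    f=r.grab_frame(n)
    for p0,z in(((526,-426,34),34),):
        m=np.argwhere(mask(f,"red"))[:,::-1]; p=proj(f,p0); pts=[q for q in m if abs(q-p).max()<28]
        print("tin",n,len(pts),rect(f,np.array(pts)[:,None],34) if len(pts)>20 else 0)
    try:
        c=blob(f,"blue",proj(f,(623,-149,40))); print("lev+coaster",n,rect(f,c,6))
    except Exception as e: print(e)
T=r.grab_frame("top"); save(T,"pics/s12.png",(90,90,410,260),2.4)
E
```

```text
t 21.95 [ 527.5 -427.6  148.6] rpy [-179.75   -0.38  -52.46] F [-0.5 -0.3 -0.1] open 0.999
550,150,160,20 -> [-44.43 -36.98  -1.14 -72.46] rows 12
494,406,110,64 -> [  3.49 -25.97   5.   -44.  ] rows 6
tin top 274 [539.7, -414.8, 69.8, 55.4, 37.6]
lev+coaster top [623.5, -149.3, 81.4, 79.4, 0.8]
tin scene 370 [530.1, -415.7, 116.7, 59.6, 37.2]
lev+coaster scene [618.8, -154.4, 97.0, 80.7, 67.2]
```

View pics/s12.png

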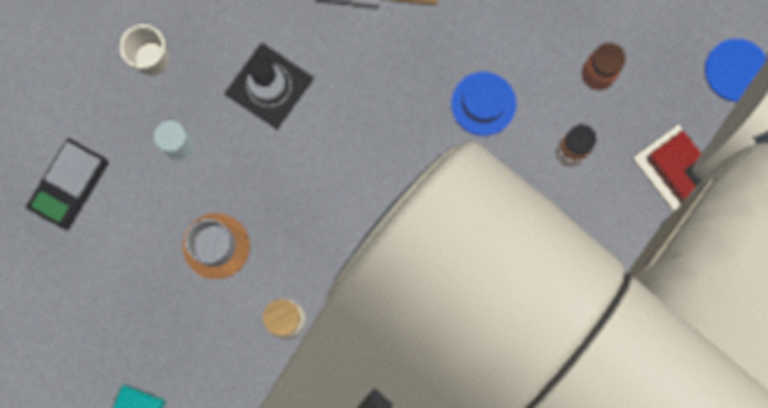

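The top view shows the tamper (265,80) on its pad, leveller (484,100) on the blue coaster, cup (210,243) on wood and tin on the slab. The bare scale has corners at about (70,138), (107,159), (66,229) and (26,206).

```bash
python3 - <<'E'
from h import *
T=r.grab_frame("top");S=r.grab_frame("scene")
for n,f,uv in(("top",T,None),("scene",S,None)):
    p=proj(f,(494,406,14)); g=f["pixels"].astype(int); V=cv2.cvtColor(f["pixels"],cv2.COLOR_RGB2HSV)
    m=(V[...,2]<95)|((V[...,1]>90)&(abs(V[...,0].astype(int)-65)<20))
    pts=np.array([q for q in np.argwhere(m)[:,::-1] if abs(q-p).max()<26]); print(n,len(pts),rect(f,pts[:,None],28),rect(f,pts[:,None],14))
E
```

```text
top 364 [494.2, 405.3, 107.9, 65.0, -27.6] [496.7, 410.1, 109.1, 65.7, -27.6]
scene 665 [498.5, 409.6, 117.3, 65.4, -28.1] [491.1, 408.6, 119.2, 66.5, -28.1]
```

Emit:
{"name": "apply_moves", "arguments": {
  "targets": [
    [[1,-44.4,-37,-1,0,0,-72.5],[1,-44.4,-37,-1,0,0,-72.5],[1,-44.4,-37,-1,0,0,-72.5],[1,-44.4,-37,-1,0,0,-72.5],[1,-44.4,-37,-1,0,0,-72.5],[1,-44.4,-37,-1,0,0,-72.5],[1,-44.4,-37,-1,0,0,-72.5],[1,-44.4,-37,-1,0,0,-72.5]]
  ]
}}

```text
clock: 23.0
eef_pos: [540.1, -24.7, 149.5]
tcp_rot: [-3.14, -0.0, 0.29]
contact_force: [0.3, 0.1, 0.8]
opening: 0.997
```

```bash
python3 go.py 494,406,130,64
```

```text
t 23.0 [540.1 -24.7 149.5] rpy [-1.7989e+02 -1.0000e-02  1.6640e+01] F [0.3 0.1 0.8] open 0.997
494,406,130,64 -> [  7.92 -42.59   1.95 -47.36] rows 9
```

Emit:
{"name": "apply_moves", "arguments": {
  "targets": [
    [[1,7.9,-42.6,1,0,0,-45.9],[1,7.9,-42.6,1,0,0,-45.9],[1,7.9,-42.6,1,0,0,-45.9],[1,7.9,-42.6,1,0,0,-45.9],[1,7.9,-42.6,1,0,0,-45.9],[1,7.9,-42.6,1,0,0,-45.9],[1,7.9,-42.6,3,0,0,-45.9],[1,7.9,-42.6,4,0,0,-45.9]]
  ]
}}

```text
clock: 23.8
eef_pos: [497.0, 370.1, 120.0]
tcp_rot: [-3.14, -0.001, 1.092]
contact_force: [0.9, 0.0, 0.5]
opening: 1.003
```

```bash
python3 go.py 494.5,407,60,62.5
```

```text
t 23.8 [497.  370.1 120. ] rpy [-1.799e+02 -3.000e-02  6.256e+01] F [0.9 0.  0.5] open 1.003
494.5,407,60,62.5 -> [ 3.16 -1.93  6.    0.06] rows 2
```

Emit:
{"name": "apply_moves", "arguments": {
  "targets": [
    [[1,3.2,-1.9,4,0,0,0],[1,3.2,-1.9,6,0,0,0],[1,3.2,-1.9,6,0,0,0],[1,3.2,-1.9,6,0,0,0]]
  ]
}}

```text
clock: 24.2
eef_pos: [493.9, 406.2, 58.7]
tcp_rot: [-3.139, 0.003, 1.092]
contact_force: [0.4, -0.4, 0.3]
opening: 1.0
```

```bash
python3 go.py 494.5,407,-3,62.5; python3 - <<'E'
from h import *
f=r.grab_frame("scene"); save(f,"pics/s13.png",(310,210,420,330),5)
E
```

```text
t 24.2 [493.9 406.2  58.7] rpy [-1.7983e+02  1.6000e-01  6.2580e+01] F [ 0.4 -0.4  0.3] open 1.0
494.5,407,-3,62.5 -> [0.1  0.02 6.17 0.08] rows 2
```

View pics/s13.png

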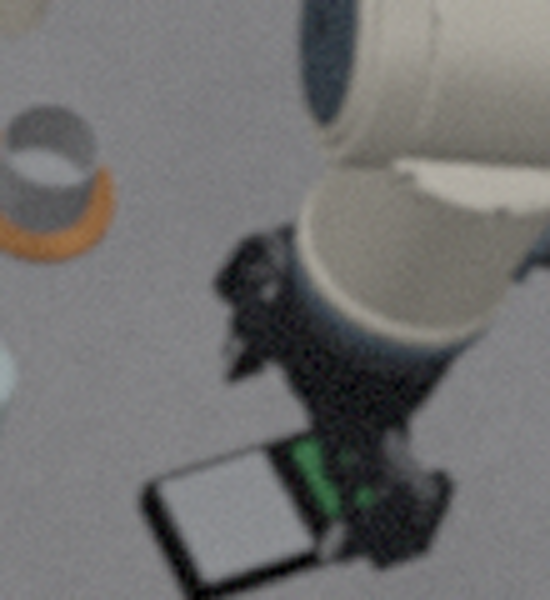

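The fingers straddle the scale, with tips at (235,375) and (330,545), parallel to its short side. I'll go down and grip.

Emit:
{"name": "apply_moves", "arguments": {
  "targets": [
    [[1,0.1,0,3,0,0,0],[1,0.1,0,4.8,0,0,0],[1,0.1,0,5.8,0,0,0],[1,0.1,0,6.2,0,0,0],[1,0.1,0,6.2,0,0,0]]
  ]
}}

```text
clock: 24.75
eef_pos: [495.7, 407.2, -1.3]
tcp_rot: [-3.14, -0.0, 1.091]
contact_force: [-0.0, -0.6, 0.3]
opening: 0.999
```

Emit:
{"name": "apply_moves", "arguments": {
  "targets": [
    [[-1,0,0,0,0,0,0],[-1,0,0,0,0,0,0],[-1,0,0,0,0,0,0],[-1,0,0,0,0,0,0],[-1,0,0,0,0,0,0],[-1,0,0,0,0,0,0]]
  ],
  "newtons": 60
}}

```text
clock: 25.35
eef_pos: [496.6, 407.8, 0.2]
tcp_rot: [-3.141, -0.002, 1.091]
contact_force: [0.7, -0.9, 6.3]
opening: 0.691
```

Emit:
{"name": "apply_moves", "arguments": {
  "targets": [
    [[-1,0,0,-1,0,0,0],[-1,0,0,-3,0,0,0],[-1,0,0,-6,0,0,0],[-1,0,0,-10,0,0,0],[-1,0,0,-12,0,0,0],[-1,0,0,-12,0,0,0]]
  ]
}}

```text
clock: 25.95
eef_pos: [498.3, 409.0, 124.5]
tcp_rot: [3.14, -0.008, 1.091]
contact_force: [0.1, -0.3, -2.2]
opening: 0.694
```

```bash
python3 go.py 480,0,120,40 403.5,-216,110,28.4;python3 - <<'E'
from h import *
f=r.grab_frame("scene"); save(f,"pics/s14.png",(310,190,420,310),5)
E
```

```text
t 25.95 [498.3 409.  124.5] rpy [179.89  -0.46  62.5 ] F [ 0.1 -0.3 -2.2] open 0.694
480,0,120,40 -> [-37.13  17.26   0.45  22.5 ] rows 9
403.5,-216,110,28.4 -> [-19.74  11.63   1.    11.6 ] rows 5
```

The viewer is used up, so from here I check by numbers. The scale is held: opening 0.694 and 2.2 N of weight.

Emit:
{"name": "apply_moves", "arguments": {
  "targets": [
    [[-1,-4.5,1.6,0,0,0,2.5],[-1,-9,3.2,0,0,0,5],[-1,-13.5,4.7,0,0,0,7.5],[-1,-18,6.2,0,0,0,10],[-1,-22.5,7.7,0,0,0,12.5],[-1,-27,9.2,0,0,0,15],[-1,-31.5,10.8,0,0,0,17.5],[-1,-36,12.3,0,0,0,20]]
  ]
}}

```text
clock: 26.8
eef_pos: [438.5, 30.4, 119.4]
tcp_rot: [-3.139, -0.004, 0.741]
contact_force: [0.2, -1.9, -1.8]
opening: 0.693
```

```bash
python3 go.py 403.5,-216,100,28.4
```

```text
t 26.8 [438.5  30.4 119.4] rpy [-179.87   -0.2    42.43] F [ 0.2 -1.9 -1.8] open 0.693
403.5,-216,100,28.4 -> [-19.21  15.82   1.94  14.03] rows 5
```

Emit:
{"name": "apply_moves", "arguments": {
  "targets": [
    [[-1,-3.2,2.6,0,0,0,2.4],[-1,-6.4,5.2,0,0,0,4.7],[-1,-9.6,7.9,0,0,0,7],[-1,-12.8,10.5,0.5,0,0,9.4],[-1,-16,13.2,1,0,0,12],[-1,-18.5,15.2,1.5,0,0,14],[-1,-19.2,15.8,2,0,0,14],[-1,-19.2,15.8,2,0,0,14]]
  ]
}}

```text
clock: 27.6
eef_pos: [402.1, -216.0, 96.9]
tcp_rot: [-3.136, -0.001, 0.494]
contact_force: [-0.0, 0.2, -2.0]
opening: 0.689
```

```bash
python3 go.py 403.5,-216,10,28.4; python3 - <<'E'
from h import *
# where is the held scale relative to TCP? dark+display pixels
s=r.sense(); z=s["eef_pos"][2]
for n in("top","scene"):
    f=r.grab_frame(n); V=cv2.cvtColor(f["pixels"],cv2.COLOR_RGB2HSV)
    m=np.argwhere(mask(f,"green"))[:,::-1]; p=proj(f,(403,-216,6)); pts=np.array([q for q in m if abs(q-p).max()<45]); print(n,len(pts),rect(f,pts[:,None],6) if len(pts)>9 else 0)
E
```

```text
t 27.6 [ 402.1 -216.    96.9] rpy [-1.7968e+02 -7.0000e-02  2.8320e+01] F [-0.   0.2 -2. ] open 0.689
403.5,-216,10,28.4 -> [ 0.12  0.07  8.69 -0.08] rows 2
top 60 [409.3, -159.1, 51.1, 24.3, -23.7]
scene 605 [334.2, -279.9, 284.5, 131.9, 43.0]
```

Emit:
{"name": "apply_moves", "arguments": {
  "targets": [
    [[-1,0.1,0,3,0,0,0],[-1,0.1,0,5,0,0,0],[-1,0.1,0,6.5,0,0,0],[-1,0.1,0,7.8,0,0,0],[-1,0.1,0,8.4,0,0,0],[-1,0.1,0,8.8,0,0,0],[-1,0.1,0,8.8,0,0,0]]
  ]
}}

```text
clock: 28.4
eef_pos: [403.7, -213.1, 9.6]
tcp_rot: [-3.136, -0.002, 0.497]
contact_force: [0.4, 0.3, -3.0]
opening: 0.689
```

Emit:
{"name": "apply_moves", "arguments": {
  "targets": [
    [[-1,0,0,0.1,0,0,0],[-1,0,0,0.2,0,0,0],[-1,0,0,0.3,0,0,0],[-1,0,0,0.3,0,0,0]]
  ]
}}

```text
clock: 28.8
eef_pos: [403.7, -213.2, 6.7]
tcp_rot: [-3.136, -0.002, 0.497]
contact_force: [0.1, 0.0, -2.2]
opening: 0.693
```

Emit:
{"name": "apply_moves", "arguments": {
  "targets": [
    [[-1,-0.1,0.2,0,0,0,0],[-1,-0.1,0.2,0.1,0,0,0],[-1,-0.1,0.2,0.2,0,0,0],[-1,-0.1,0.2,0.2,0,0,0]]
  ]
}}

```text
clock: 29.2
eef_pos: [404.0, -215.8, 6.1]
tcp_rot: [-3.137, -0.002, 0.497]
contact_force: [-5.8, 0.8, 25.9]
opening: 0.695
```

Emit:
{"name": "apply_moves", "arguments": {
  "targets": [
    [[0.6,0,0,0,0,0,0],[1,0,0,0,0,0,0],[1,0,0,0,0,0,0],[1,0,0,-3,0,0,0],[1,0,0,-8,0,0,0],[1,0,0,-12,0,0,0],[1,0,0,-17,0,0,0],[1,0,0,-21,0,0,0]]
  ]
}}

```text
clock: 30.0
eef_pos: [404.2, -216.9, 218.6]
tcp_rot: [-3.138, -0.003, 0.497]
contact_force: [0.2, 0.3, 0.1]
opening: 1.001
```

```bash
python3 go.py 200,-560,240,-60
```

```text
t 30.0 [ 404.2 -216.9  218.6] rpy [-1.7981e+02 -1.6000e-01  2.8480e+01] F [0.2 0.3 0.1] open 1.001
200,-560,240,-60 -> [-34.31  20.42  -2.14  88.48] rows 11
```

Retract the arm to its start area for an unobstructed check.

Emit:
{"name": "apply_moves", "arguments": {
  "targets": [
    [[1,-34.3,20.4,-2,0,0,88],[1,-34.3,20.4,-2,0,0,88],[1,-34.3,20.4,-2,0,0,88],[1,-34.3,20.4,-2,0,0,88],[1,-34.3,20.4,-2,0,0,88],[1,-34.3,20.4,-2,0,0,88],[1,-34.3,20.4,-2,0,0,88],[1,-34.3,20.4,-2,0,0,88]]
  ]
}}

```text
clock: 30.8
eef_pos: [198.4, -561.4, 236.7]
tcp_rot: [-3.137, 0.003, -0.709]
contact_force: [0.6, -0.0, 0.1]
opening: 1.003
```

```bash
python3 go.py 170,-590,240,-72; python3 - <<'E'
from h import *
T=r.grab_frame("top");S=r.grab_frame("scene")
def near(f,m,p0,k,z):
    p=proj(f,p0); pts=np.array([q for q in np.argwhere(m)[:,::-1] if abs(q-p).max()<k]); return len(pts),(rect(f,pts[:,None],z) if len(pts)>9 else 0)
for n,f in(("top",T),("scene",S)):
    V=cv2.cvtColor(f["pixels"],cv2.COLOR_RGB2HSV).astype(int)
    print(n,"mat",near(f,mask(f,"green"),(403.5,-216,6),34,6))
    dark=(V[...,2]<75)
    print(" scale",near(f,dark,(403.5,-216,34),24,34))
    print(" tin",near(f,mask(f,"red"),(526,-426,34),28,34)); print(" slab",near(f,mask(f,"white"),(526,-426,6),34,6))
    for nm,X,h in(("lev",(623,-149),40),("cup",(417,208),56),("tamper",(641,146),84)):
        pr=np.array([proj(f,(*X,z)) for z in(6,h)]); print(" ",nm,pr.round(1).tolist())
E
```

```text
t 30.8 [ 198.4 -561.4  236.7] rpy [-1.7976e+02  1.5000e-01 -4.0640e+01] F [ 0.6 -0.   0.1] open 1.003
170,-590,240,-72 -> [-0.29  4.02 -0.33 31.36] rows 4
top mat (287, [403.7, -216.6, 126.9, 76.4, -62.2])
 scale (105, [388.2, -184.4, 54.0, 42.8, 27.2])
 tin (542, [526.5, -424.9, 102.7, 55.8, 37.1])
 slab (212, [525.8, -426.1, 128.5, 77.6, 37.9])
  lev [[290.9, 133.1], [292.0, 130.3]]
  cup [[179.8, 192.6], [177.0, 190.7]]
  tamper [[201.6, 125.6], [198.6, 118.4]]
scene mat (246, [397.6, -218.1, 125.0, 86.0, -61.4])
 scale (242, [409.3, -204.1, 111.0, 74.4, -61.5])
 tin (376, [529.7, -415.5, 116.4, 58.1, 37.7])
 slab (0, 0)
  lev [[181.9, 218.7], [180.4, 211.8]]
  cup [[316.4, 247.9], [318.9, 238.0]]
  tamper [[246.0, 285.0], [245.8, 270.2]]
```

```bash
python3 - <<'E'
from h import *
for n in("top","scene"):
    f=r.grab_frame(n); V=cv2.cvtColor(f["pixels"],cv2.COLOR_RGB2HSV).astype(int)
    g=((abs(V[...,0]-65)<13)&(V[...,1]>120)&(V[...,2]>135)).astype(np.uint8)
    p=proj(f,(403.5,-216,6)); pts=np.array([q for q in np.argwhere(g)[:,::-1] if abs(q-p).max()<34])
    m=np.zeros(g.shape,np.uint8); cv2.fillConvexPoly(m,cv2.convexHull(pts.astype(np.int32)),1)
    m=cv2.erode(m,np.ones((3,3)))&(1-g)
    m=cv2.morphologyEx(m,cv2.MORPH_OPEN,np.ones((3,3)))
    q=np.argwhere(m)[:,::-1]; print(n,len(q),[rect(f,q[:,None],z) for z in(34,20,6)])
    # wood / cup
    w=np.array([q for q in np.argwhere(mask(f,"wood"))[:,::-1] if abs(q-proj(f,(417,208,6))).max()<20])
    m=np.zeros(g.shape,np.uint8); cv2.fillConvexPoly(m,cv2.convexHull(w.astype(np.int32)),1); m&=1-mask(f,"wood")
    m=cv2.morphologyEx(m,cv2.MORPH_OPEN,np.ones((3,3))); q=np.argwhere(m)[:,::-1]
    lim=np.array([proj(f,(417+29*np.cos(t),208+29*np.sin(t),z)) for t in np.linspace(0,6.3,60) for z in(6,56)])
    print(" cup seen",q.min(0),q.max(0),"model",lim.min(0).round(1),lim.max(0).round(1))
E
```

```text
top 679 [[403.4, -212.0, 112.1, 60.8, -62.2], [405.0, -214.1, 113.3, 61.5, -62.2], [406.5, -216.1, 114.5, 62.1, -62.2]]
 cup seen [168 181] [188 200] model [167.6 181.4] [188.8 201.6]Traceback (most recent call last):
  File "<stdin>", line 9, in <module>
  File "h.py", line 28, in rect
    (x,y),(w,h),a=cv2.minAreaRect(P)
                  ~~~~~~~~~~~~~~~^^^
cv2.error: OpenCV(4.12.0) /io/opencv/modules/imgproc/src/convhull.cpp:143: error: (-215:Assertion failed) total >= 0 && (depth == CV_32F || depth == CV_32S) in function 'convexHull'
```

```bash
python3 -c "
from rig import r
print(r.sense()['qvel'].round(3)); print(r.sign_off())"
```

```text
[ 0.036 -0.022  0.031  0.004  0.003 -0.009]
the job is handed in; nothing more can be done
None
```

I took both stacks apart, set all five things on their own places and handed the job in at about 31 s on the robot's clock. Nothing tipped or dropped, and the gripper was open and clear of everything at the end.

| Thing | Place | Last check |
|---|---|---|
| Tin | White slab | About 1.5 mm off centre, within 1° (top camera) |
| Scale | Green mat | About 4 mm off centre, within 1° (top camera) |
| Cup | Wooden coaster | Outline matches the model to about 1 px, or 3 mm (top camera) |
| Tamper | Rubber pad | Upright and concentric with the ring, judged by eye in earlier pictures |
| Leveller | Left blue coaster | Upright and concentric, judged by eye in an earlier picture |

- **Not confirmed in a second view:** the scene camera's scale and cup check crashed with a script error. Its simpler readings were off: tin by about 10 mm and scale by 13 mm. I attribute this to visible side faces being counted in the outline.
- **No final picture:** the viewer's limit of 16 ran out while the scale was held, so its placing was checked by numbers only.

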